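Clear the guide and dot-mark the housing

TASK

Get the grey housing marked at the bench press: first lift away the spanner that lies across the guide rails and lay it flat in the blue tool tray, then draw the orange-knobbed stop bolt fully back out of the channel. Slide the housing along the channel until the red ring on its top is under the press tip, then push the black press knob down until the tip bears on the housing inside the ring, and let the knob rise again. Dot the housing nowhere else, leave it standing there in the channel, and leave the hand tools and mug on the bench where they are.

Things in the scene. Friction and masses are not known exactly. Their poses are not given: they have to be found in the camera images.
- bed: Fixed low guide bed. Origin: on the table (z=0) at the middle of the channel's width; its y axis runs along the channel (the housing travels in +y), x across it, away from the robot. Channel floor 10 mm above the table, from y=-355 to +285 mm; two dark rails each 18 mm wide, inner faces at x=-57 and +57 mm, tops 25 mm above the table. Channel ends are open.
- housing: Loose grey box with black seam, 110 (x) by 180 (y) by 42 mm tall, about 0.4 to 0.85 kg, standing on the channel floor with 2 mm play to each rail; it slides with friction and stays where it is left. Origin: centre of its underside; y axis along the channel, same direction as the bed's. Too wide to grip: push its end faces.
- housing_mark (a point): Centre of the red ring (20 mm outer, 16 mm inner diameter, white inside) on the top of the housing, 20 mm towards +y from its centre.
- spanner: Loose steel combination spanner, 190 mm long (x axis from -95, open end, to +95, ring end), shaft 16 mm wide, heads 36 and 32 mm wide, 10 mm thick throughout, about 0.2 kg. Starts lying flat across both rails (underside 25 mm above the table). Origin: underside of the shaft's middle, close to the centre of mass; z up.
- tool_tray: Fixed blue open tray, 110 (x) by 240 (y) by 30 mm tall, walls and floor 5 mm thick. Origin: centre of its underside on the table. It stands in front of the bed, at the left or the right; the black parts bin stands on the other side.
- parts_bin: Fixed black open bin with bolts in it, 110 (x) by 200 (y) by 60 mm tall. Origin: centre of its underside. Not part of the job.
- bolt_knob (a point): Top centre of the upright orange knob (22 mm diameter, from 55 to 90 mm above the table; below it a stem of 14 mm diameter down to the bolt at 40 mm) on the stop bolt. The bolt is a steel bar 20 mm wide that crosses over the front rail at bed y=-55 mm and bars the channel; it slides along the bed's x axis, clear of the channel towards the robot (bed -x).
- bolt (a joint): Travel of the stop bolt in m: near 0 = barring the channel (tip 30 mm into it), 0.045 = fully drawn back, towards the robot (bed -x). Sliding friction about 2.5 N; it stays where it is left.
- press: Fixed green bench press; its axes are nearly parallel to the bed's. Origin: on the table under the ram axis, which is over the middle of the channel. Column 130 to 180 mm towards +x from the ram axis; its arm is 44 mm wide (y), from x=-30 to +180 mm, underside 130 mm and top 175 mm above the table.
- ram_tip (a point): Pointed lower end of the press ram; 68 mm above the table when up, 16 mm above the top of the housing.
- ram_knob (a point): Top centre of the black round press knob, 48 mm diameter, 20 mm thick; 218 mm above the table when up. Push straight down.
- green_driver: green-handled screwdriver, a loose bystander on the bench. Origin: its underside, middle of the tool.
- hammer: orange-handled hammer, a loose bystander on the bench. Origin: its underside, middle of the tool.
- mug: white mug, a loose bystander on the bench. Origin: its underside, centre.
- ram: The moving part of the press: steel ram, 14 mm diameter with a pointed end, and its black knob. Origin: on the table under the ram axis when up. It can be pushed down 25 mm and meets the housing after about 16 mm. A spring (about 5 N at the start, 9 N after 16 mm) raises it when let go.
Not all that is in view belongs to the job. Leave any pink look-alike of the housing alone.

How it is judged:
By the outcome, as a careful person would: the job done as asked, in the order asked, and still so for the second after the job is handed in, with the robot touching nothing.
It also fails if it takes over 72 s, if anything falls off the work surface, if the arm or the gripper's body presses on something with over 40 N, if the wrist force passes 120 N, or if a joint passes its speed limit or range.

ROBOT

A 6-joint arm with a two-finger parallel gripper is mounted at the origin on the work surface. World frame = base frame: x ahead of the robot, y to its left, z up, the work surface at z = 0. Lengths are in m, angles in rad, forces in N, time in s.
With the tool pointing down it reaches from about 0.3 to 0.775 m from the base axis. Payload 14.6 kg.
Tool frame: the origin (TCP) lies at the very end of the fingers, on their centre line; the grasp point (between the pads) lies 19 mm behind it (ctrl.hold_point_z is the z of the grasp point in the tool frame, in m); z points along the fingers, y is the direction in which the jaws open and shut (so a half turn about z gives the same grasp; the last joint's range is limited). The gripper opens to 94 mm and grips with 3 to 60 N. Pads are 16 mm wide; open, the fingers measure 119 mm over their backs; the gripper's body (75 mm by 177 mm) begins 78 mm behind the grasp point.
Start: joints at [1.11, 0.3, 1.521, -0, 1.321, -0.067], TCP at [0.211, 0.508, 0.205] pointing down, gripper open.
Joint ranges: [-3.03, 3.03], [-0.79, 2.21], [0.23, 2.52], [-1.04, 4.18], [0, 3.07], [-2.55, 2.55]. Speed limits (rad/s): [2.22, 2.22, 2.57, 3.14, 3.14, 3.14].

INTERFACE

Orientations are given as [roll, pitch, yaw] about the fixed x, y, z axes, in that order (R = Rz(yaw) Ry(pitch) Rx(roll)).
In Python, from station import ctrl, cams, hand_in gives the robot as it stands.
- The arm moves only by the tool servo_tool, never from a script. Its argument "rows" is a list of rows, each a list of 7 numbers: the shift along the world's x, y, z in m, then the turn, a rotation vector about the world's x, y, z in rad, then the gripper command: -1 is shut, 1 is fully open, values between are in proportion. A call has exactly 8 rows; each row is the pose to reach, as a shift and turn from the pose measured when the call began; what a row does not reach only later rows make up. A row lasts 1/12 s, in which the tool goes at most 41.7 mm and 7.16 degrees, less where a joint would pass 70% of its speed; a pose out of reach is approached as far as the arm can. A call with a gripper value outside its range is refused whole. The fingers move at their own pace and stop on an object; "newtons" is the grip in N (left out, the last holds). Time passes only in rows, so rows that repeat a pose let the fingers close, or fill a call up. It gives the time, the measured TCP pose, the force and the opening at its end, in the units of the state.
- ctrl.get_obs(): the state, without advancing time (a new reading comes with each control period).
- cams.camera(name): name is "scene" or "top" or "wrist"; returns a dict with "image" (400x640x3 uint8, red, green, blue), "depth" (400x640 float32, m along the optical axis (not along the pixel's ray), 0 where there is no reading), "fx", "fy", "cx", "cy" (pixels), "rvec" (rotation vector, rad) and "tvec" (3), from world to camera coordinates, as OpenCV has them; the wrist camera has in their place "hand_eye" (4x4, takes a point from camera to tool coordinates, whose origin is the TCP and whose axes are the flange's). Camera axes: x right, y down, z forward; pixel columns grow to the right and rows downward; lengths in m; the calibration is good to about 2 mm. The wrist camera is an equidistant fisheye: a pixel r from the principal point sees the ray r / f radians off the axis. A picture is of the moment at which its call begins: read the wrist's pose just before it.
- hand_in(): hands the job in, once; it reports no verdict.
Trained networks look in a picture, given as the dict that the camera call returned (one of the last four; its "shot" number tells which), for a name from the list of things; names that differ only in an ending like _2 or _b are one class to them, and where a whole thing is asked for, a point or a joint stands for the part that bears it (a point fixed in the world has none). Each returns a list of dicts, best first, with "p" (0 to 1); they miss things now and then, are a little off and sometimes report something else, mostly with a low value. They report only what shows in the picture. A call takes as long as a camera call. They do not tell look-alikes from the thing itself.
- cams.spot_in(picture, name): "box" ([left, top, right, bottom] as shares, 0 to 1, of the picture: columns of its width, rows of its height, round what is visible of it).
- cams.place_of(picture, name): "at" ([column, row] as shares, 0 to 1, of the picture: columns of its width, rows of its height: a listed point, or the origin of a listed thing).
The state is a dict: "time_s": time; "qpos": joint angles; "joint_vel": joint speeds; "tau": joint torques, N m; "ee_pos": TCP position; "eef_rot": TCP orientation; "force": force on the tool from outside, world axes, zero at the start; "moment": the same for the moment, N m; "grip_width": finger opening in m.
Only numpy, scipy, OpenCV 4.12 (cv2) and the standard library are available. Lean on these libraries where they do the work, as an engineer would, in place of code of your own. Each camera call takes 0.05 s, during which the arm holds its last target.

## Working session

There is one attempt and no reset: what is moved stays moved. The work goes in short steps, Python scripts to look and compute and a tool call to move; the robot and the scene stay as the last step left them, time stands still between calls to the robot, and variables do not carry over. Pictures are saved under pics/ and viewed, and the job is handed in when it is done.

Besides the shell and the picture viewer there is one more tool, called after "Emit:" by a JSON object that holds its "name" and its "arguments". servo_tool: Moves the arm, as the interface text tells. Its arguments: {"type":"object","properties":{"rows":{"type":"array"},"newtons":{"type":"number"}},"required":["rows"]}

```bash
ls; mkdir -p pics
python3 - <<'E'
from station import ctrl,cams
import cv2,numpy as np
o=ctrl.get_obs();print({k:np.round(v,3).tolist() for k,v in o.items()}, ctrl.hold_point_z)
for n in("scene","top"):
    c=cams.camera(n);cv2.imwrite(f"pics/{n}0.png",c["image"][:,:,::-1])
    print(n,c["fx"],c["fy"],c["cx"],c["cy"],c["rvec"],c["tvec"])
    for k in["bed","housing","housing_mark","spanner","tool_tray","parts_bin","bolt_knob","press","ram_tip","ram_knob","mug","hammer","green_driver"]:
        print(k,[(round(d["p"],2),np.round(np.array(d["at"])*[640,400],1).tolist()) for d in cams.place_of(c,k)[:3]])
o=ctrl.get_obs();print(o["time_s"])
E
```

```text
pics
{'time_s': 0.0, 'qpos': [1.11, 0.3, 1.522, -0.0, 1.321, -0.067], 'joint_vel': [0.0, -0.002, -0.0, 0.0, -0.0, 0.002], 'tau': [-0.002, -53.18, -35.274, 0.071, 0.024, -0.0], 'ee_pos': [0.211, 0.508, 0.205], 'eef_rot': [-3.14, -0.0, 2.748], 'force': [-0.06, -0.395, 0.843], 'moment': [0.02, 0.009, -0.026], 'grip_width': 0.094} -0.0188
scene 475.4203446574562 475.4203446574562 318.4106396552691 198.2936894030161 [ 0.91934728  2.71392659 -0.74350903] [ 0.33421501 -0.11689563  1.77536636]
bed [(0.72, [286.3, 215.7]), (0.66, [412.6, 348.0])]
housing [(0.93, [243.5, 216.2]), (0.92, [319.4, 133.2]), (0.69, [369.1, 385.7])]
housing_mark [(0.94, [312.5, 121.8]), (0.68, [238.3, 212.3])]
spanner [(0.7, [277.9, 267.4]), (0.59, [277.6, 172.1])]
tool_tray [(0.94, [279.1, 171.6])]
parts_bin [(0.71, [376.3, 278.2]), (0.57, [277.8, 169.2])]
bolt_knob [(0.64, [369.4, 384.8]), (0.55, [287.7, 216.9]), (0.36, [280.1, 258.2])]
press [(0.81, [303.7, 291.3])]
ram_tip [(0.76, [306.4, 281.3]), (0.68, [372.8, 382.5]), (0.4, [305.2, 292.9])]
ram_knob [(0.75, [304.2, 262.8])]
mug [(0.69, [412.3, 349.1])]
hammer [(0.64, [236.0, 135.9])]
green_driver [(0.55, [371.0, 385.9])]
top 368.41439942157945 368.41439942157945 322.0223409207589 193.1661337475346 [ 2.12887593 -2.17044744  0.14005825] [0.01051133 0.41561804 1.54183804]
bed [(0.57, [320.4, 151.8])]
housing [(0.93, [399.6, 251.4]), (0.79, [366.3, 147.6]), (0.17, [387.4, 199.3])]
housing_mark [(0.88, [404.4, 253.0]), (0.85, [364.5, 143.0])]
spanner [(0.51, [312.9, 148.5])]
tool_tray [(0.76, [388.2, 199.8]), (0.69, [336.7, 169.6])]
parts_bin [(0.8, [258.8, 200.7])]
bolt_knob [(0.66, [338.0, 169.9])]
press [(0.9, [285.3, 154.6]), (0.68, [369.9, 148.0])]
ram_tip []
ram_knob [(0.67, [279.7, 141.0])]
mug [(0.85, [208.6, 187.3])]
hammer [(0.88, [439.0, 188.0]), (0.52, [253.8, 199.4])]
green_driver [(0.5, [209.4, 152.8])]
1.4
```

View pics/scene0.png

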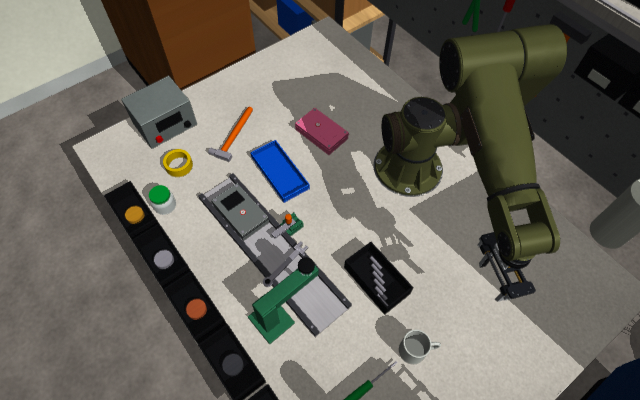

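View pics/top0.png

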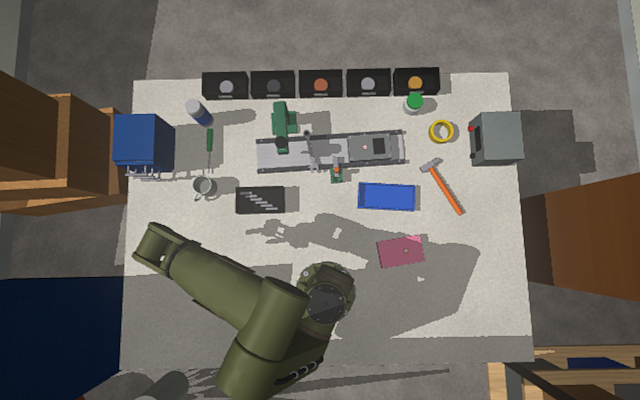

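```bash
cat > h.py <<'E'
import numpy as np,cv2
from scipy.spatial.transform import Rotation as Rn
def RT(c): 
    R=cv2.Rodrigues(np.array(c["rvec"],float))[0];return R,np.array(c["tvec"],float).ravel()
def unproj_z(c,uv,z):
    R,t=RT(c);d=np.array([(uv[0]-c["cx"])/c["fx"],(uv[1]-c["cy"])/c["fy"],1.]);o=-R.T@t;d=R.T@d
    return o+d*(z-o[2])/d[2]
def cloud(c):
    R,t=RT(c);D=c["depth"];v,u=np.mgrid[0:400,0:640]
    P=np.stack([(u-c["cx"])/c["fx"]*D,(v-c["cy"])/c["fy"]*D,D],-1)
    return (P-t)@R
def proj(c,p):
    R,t=RT(c);q=R@np.array(p,float)+t;return np.array([q[0]/q[2]*c["fx"]+c["cx"],q[1]/q[2]*c["fy"]+c["cy"]])
E
python3 - <<'E'
from station import ctrl,cams
import pickle
from h import *
d={n:cams.camera(n) for n in("scene","top")}
pickle.dump(d,open("v0.pkl","wb"))
c=d["top"];
im=c["image"][70:225,240:460,::-1];cv2.imwrite("pics/topcrop.png",cv2.resize(im,None,fx=3.6,fy=3.6,interpolation=cv2.INTER_CUBIC))
P=cloud(c)
for n,uv,z in [("mark",(364.5,145.5),.052),("bolt",(337,168),.09),("ramknob",(281,142),.218),("tray",(387.5,196.5),.0),("spanner",(313,148),.035),("bin",(259,200),0)]:
    u,v=map(int,map(round,uv));print(n,unproj_z(c,uv,z).round(4),P[v,u].round(3))
c=d["scene"];im=c["image"][140:345,180:400,::-1];cv2.imwrite("pics/scenecrop.png",cv2.resize(im,None,fx=2.9,fy=2.9,interpolation=cv2.INTER_CUBIC))
for n,uv,z in [("mark",(242,212),.052),("bolt",(288.5,217),.09),("ramknob",(305,263),.218),("tray",(279.1,171.6),.0)]:
    u,v=map(int,map(round,uv));print(n,unproj_z(c,uv,z).round(4),cloud(c)[v,u].round(3))
E
```

```text
mark [ 0.6141 -0.1827  0.052 ] [ 0.611 -0.18   0.055]
bolt [ 0.511  -0.0615  0.09  ] [ 0.51  -0.061  0.094]
ramknob [0.59   0.1546 0.218 ] [0.59  0.155 0.218]
tray [ 0.3994 -0.2805  0.    ] [ 0.401 -0.282  0.006]
spanner [0.6122 0.0376 0.035 ] [0.617 0.038 0.018]
bin [0.3951 0.276  0.    ] [0.394 0.274 0.012]
mark [ 0.6076 -0.1838  0.052 ] [ 0.607 -0.185  0.049]
bolt [ 0.5044 -0.0551  0.09  ] [ 0.507 -0.054  0.095]
ramknob [0.5899 0.1527 0.218 ] [0.591 0.154 0.222]
tray [ 0.3948 -0.2735 -0.    ] [ 0.398 -0.27   0.004]
```

View pics/topcrop.png

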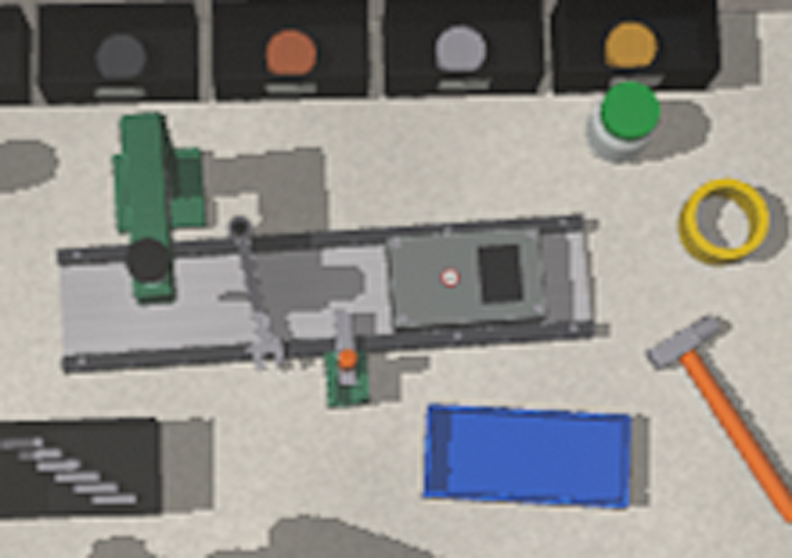

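View pics/scenecrop.png

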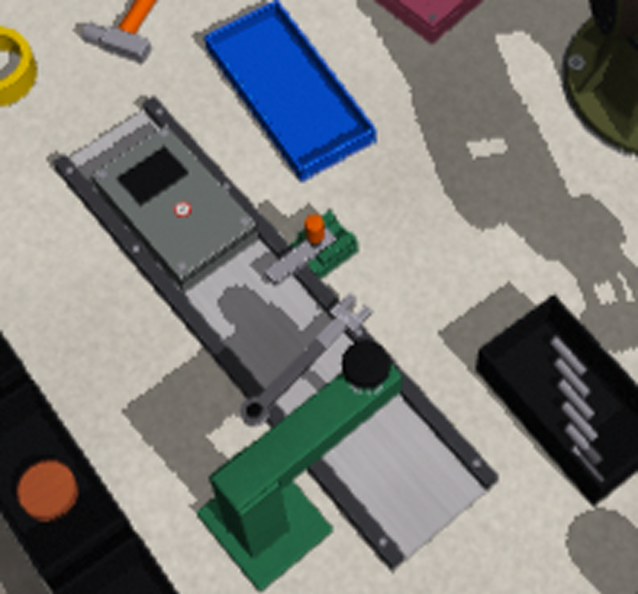

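Run:
```python
import pickle
from h import *
d=pickle.load(open("v0.pkl","rb"));c=d["top"]
f=lambda a,b,z:unproj_z(c,(a/3.6+240-.36,b/3.6+70-.36),z)
for n,a,b,z in [("FL",62,366,.02),("FR",606,332,.02),("BL",57,253,.02),("BR",596,219,.02),("ring",240,227,.035),("open",267,352,.035),("mark",450,278,.052),("tTL",430,404,.03),("tTR",632,415,.03),("tBL",423,497,.03),("tBR",629,508,.03),("hTL",388,239,.052),("hTR",541,231,.052),("hBL",392,331,.052),("hBR",546,319,.052),("knob",348,358,.09),("bolttip",343,312,.045)]:
    print(n,f(a,b,z)[:2].round(4))
# scene
c=d["scene"];f=lambda a,b,z:unproj_z(c,(a/2.9+180-.33,b/2.9+140-.33),z)
print()
for n,a,b,z in [("ring",254,410,.035),("open",352,312,.035),("mark",182,209,.052),("knob",314,222,.09),("bedF+y",497,480,.02),("bedB+y",393,567,.02),("bedF-y",150,97,.02),("bedB-y",52,158,.02),("tray1",276,3,.03),("tray2",375,130,.03),("tray3",303,178,.03),("tray4",206,37,.03),("ramknob",367,363,.218)]:
    print(n,f(a,b,z)[:2].round(4))
# spanner cloud
for n in d:
    P=cloud(d[n]).reshape(-1,3)
    m=(abs(P[:,0]-.61)<.13)&(abs(P[:,1]-.045)<.05)&(P[:,2]>.029)&(P[:,2]<.045)
    Q=P[m];print(n,len(Q));mu=Q[:,:2].mean(0);w,V=np.linalg.eigh(np.cov(Q[:,:2].T));pr=(Q[:,:2]-mu)@V[:,1];print(mu,V[:,1],pr.min(),pr.max(),Q[:,2].mean())
    m=(abs(P[:,0]-.60)<.1)&(abs(P[:,1]+.2)<.12)&(P[:,2]>.045)&(P[:,2]<.06);Q=P[m][:,:2];print("housing",cv2.minAreaRect((Q*1000).astype(np.float32)),P[m][:,2].mean())
    m=(abs(P[:,0]-.59)<.035)&(abs(P[:,1]-.154)<.035)&(P[:,2]>.2);Q=P[m];print("knob",len(Q),Q.mean(0),Q.min(0),Q.max(0))
    m=(abs(P[:,0]-.51)<.03)&(abs(P[:,1]+.06)<.03)&(P[:,2]>.075);Q=P[m];print("bknob",len(Q),Q.mean(0),Q.min(0),Q.max(0))
```

```text
FL [0.5177 0.2823]
FR [ 0.5462 -0.3719]
BL [0.6575 0.289 ]
BR [ 0.6866 -0.3668]
ring [0.6809 0.0656]
open [0.5268 0.0355]
mark [ 0.6082 -0.1831]
tTL [ 0.4611 -0.1567]
tTR [ 0.4431 -0.3953]
tBL [ 0.3505 -0.1449]
tBR [ 0.3329 -0.3859]
hTL [ 0.6573 -0.111 ]
hTR [ 0.6633 -0.2933]
hBL [ 0.5455 -0.1126]
hBR [ 0.5562 -0.2945]
knob [ 0.5065 -0.0586]
bolttip [ 0.5712 -0.0557]

ring [0.6768 0.0655]
open [0.5221 0.0361]
mark [ 0.6059 -0.1838]
knob [ 0.5041 -0.0585]
bedF+y [0.5123 0.2837]
bedB+y [0.6573 0.2896]
bedF-y [ 0.5435 -0.361 ]
bedB-y [ 0.6865 -0.3571]
tray1 [ 0.3368 -0.3804]
tray2 [ 0.3522 -0.1461]
tray3 [ 0.4624 -0.1438]
tray4 [ 0.4395 -0.3896]
ramknob [0.5905 0.1592]
scene 388
[0.60008003 0.05029064] [-0.9814089  -0.19192855] -0.09420649850418547 0.09425134052524416 0.0346934745817087
housing ((607.6724853515625, -200.66744995117188), (113.07742309570312, 182.45838928222656), 2.924612283706665) 0.0523086102239802
knob 233 [0.59212827 0.15970407 0.21702847] [0.56775249 0.13495578 0.20070637] [0.61470898 0.18127466 0.22450717]
bknob 42 [ 0.50615816 -0.05598346  0.0880257 ] [ 0.49629736 -0.06909124  0.0756155 ] [ 0.51510065 -0.04616845  0.09527031]
top 224
[0.59754706 0.04769589] [-0.98351499 -0.18082663] -0.09719717661432242 0.09082207194584012 0.035161215710871885
housing ((607.5336303710938, -204.34716796875), (111.58122253417969, 180.81260681152344), 3.0086281299591064) 0.052682886133953756
knob 126 [0.58890327 0.15440259 0.2177396 ] [0.56739445 0.13181882 0.20132421] [0.61526836 0.17844872 0.22750414]
bknob 23 [ 0.50372559 -0.05992687  0.08974809] [ 0.49541268 -0.06969372  0.07791187] [ 0.51482991 -0.04933067  0.0949164 ]
```

Emit:
{"name": "servo_tool", "arguments": {"rows": [[0.024,-0.0325,0.01,0,0,0.07,0],[0.048,-0.065,0.02,0,0,0.14,0],[0.072,-0.0975,0.03,0,0,0.21,0],[0.096,-0.13,0.04,0,0,0.28,0],[0.12,-0.1625,0.05,0,0,0.35,0],[0.144,-0.195,0.06,0,0,0.42,0],[0.168,-0.2275,0.07,0,0,0.5,0],[0.192,-0.26,0.08,0,0,0.579,0]], "newtons": 40}}

```text
time_s: 2.17
ee_pos: [0.4037, 0.2461, 0.2862]
eef_rot: [3.141, 0.001, -2.952]
force: [0.1, 0.1, 0.1]
grip_width: 0.0479
```

Emit:
{"name": "servo_tool", "arguments": {"rows": [[0.024,-0.034,0,0,0,0,0],[0.048,-0.068,0,0,0,0,0],[0.072,-0.102,0,0.02,0.004,0,0],[0.096,-0.136,0,0.03,0.006,0,0],[0.12,-0.17,0,0.04,0.008,0,0],[0.138,-0.195,-0.01,0.049,0.009,0,0],[0.15,-0.204,-0.03,0.049,0.009,0,0],[0.151,-0.205,-0.06,0.049,0.009,0,0]]}}

```text
time_s: 2.83
ee_pos: [0.557, 0.0384, 0.2268]
eef_rot: [3.093, 0.004, -2.956]
force: [0.4, 0.9, -0.6]
grip_width: 0.0468
```

Run:
```python
from station import ctrl,cams
from h import *
o=ctrl.get_obs();print(o["time_s"],o["ee_pos"],o["eef_rot"])
c=cams.camera("wrist");cv2.imwrite("pics/w1.png",c["image"][:,:,::-1]);print({k:c[k] for k in c if k not in("image","depth")})
for k in["spanner","ram_knob"]: print(k,[(round(d["p"],2),np.round(np.array(d["at"])*[640,400],1).tolist()) for d in cams.place_of(c,k)[:3]])
R=Rn.from_euler("xyz",o["eef_rot"]).as_matrix();H=np.array(c["hand_eye"]);Tw=np.eye(4);Tw[:3,:3]=R;Tw[:3,3]=o["ee_pos"];M=np.linalg.inv(Tw@H)
def pw(p):
    q=M@np.r_[p,1];r=np.hypot(q[0],q[1]);th=np.arctan2(r,q[2]);return [round(c["cx"]+c["fx"]*th*q[0]/r,1),round(c["cy"]+c["fy"]*th*q[1]/r,1)]
print("open",pw([.5245,.036,.035]),"ring",pw([.679,.0655,.035]),"mid",pw([.599,.049,.035]),"armcorner",pw([.56,.134,.13]),"tcp",pw(o["ee_pos"]))
```

```text
2.8333 [0.55700891 0.03844038 0.22681916] [ 3.09252847  0.00442376 -2.95559719]
{'fx': 309.70691628693146, 'fy': 309.70691628693146, 'cx': 318.10267013003306, 'cy': 205.05982245561023, 'hand_eye': array([[ 0.00168798, -0.96815292, -0.25035389,  0.07419909],
       [ 0.99999752,  0.00126969,  0.00183228, -0.00164623],
       [-0.00145606, -0.25035636,  0.96815266, -0.17866058],
       [ 0.        ,  0.        ,  0.        ,  1.        ]]), 'shot': 5}
spanner [(0.93, [316.0, 216.2])]
ram_knob []
open [np.float64(314.1), np.float64(160.8)] ring [np.float64(314.7), np.float64(278.7)] mid [np.float64(313.4), np.float64(221.1)] armcorner [np.float64(409.3), np.float64(226.8)] tcp [np.float64(320.1), np.float64(248.6)]
```

View pics/w1.png

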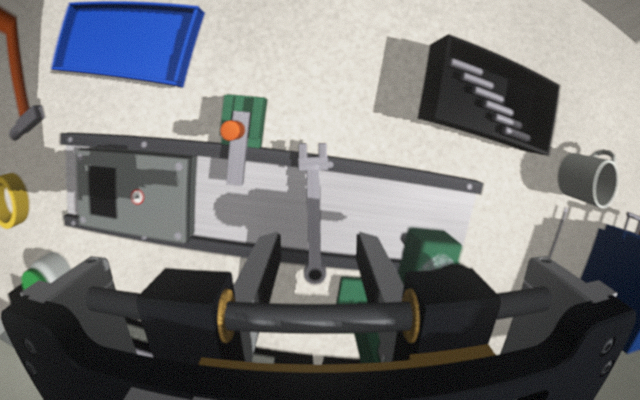

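Emit:
{"name": "servo_tool", "arguments": {"rows": [[0,0.003,-0.035,0,0,0,0],[0,0.003,-0.07,0,0,0,0],[0,0.003,-0.105,0,0,0,0],[0,0.003,-0.135,0,0,0,0],[0,0.003,-0.165,0,0,0,0],[0,0.003,-0.19,0,0,0,0],[0,0.003,-0.207,0,0,0,0],[0,0.003,-0.209,0,0,0,0]]}}

```text
time_s: 3.65
ee_pos: [0.5535, 0.0447, 0.015]
eef_rot: [3.09, -0.005, -2.952]
force: [-0.8, 0.2, -0.1]
grip_width: 0.0473
```

Emit:
{"name": "servo_tool", "arguments": {"rows": [[0,0,0,0,0,0,-1],[0,0,0,0,0,0,-1],[0,0,0,0,0,0,-1],[0,0,0,0,0,0,-1],[0,0,0,0,0,0,-1],[0,0,0,0,0,0,-1],[0,0,0,0,0,0,-1],[0,0,0,0,0,0,-1]], "newtons": 45}}

```text
time_s: 4.32
ee_pos: [0.5541, 0.0446, 0.0162]
eef_rot: [3.091, -0.003, -2.952]
force: [-0.6, -0.6, 8.7]
grip_width: 0.0154
```

Emit:
{"name": "servo_tool", "arguments": {"rows": [[0,0,0.01,0,0,0,-1],[0,0,0.025,0,0,0,-1],[0,0,0.045,0,0,0,-1],[0,-0.005,0.07,0,0,0,-1],[-0.01,-0.02,0.1,0,0,0,-1],[-0.03,-0.04,0.13,-0.02,-0.004,0,-1],[-0.05,-0.065,0.16,-0.049,-0.009,0,-1],[-0.05,-0.065,0.16,-0.049,-0.009,0,-1]]}}

```text
time_s: 4.98
ee_pos: [0.5036, -0.0228, 0.182]
eef_rot: [-3.138, 0.003, -2.953]
force: [0.6, -0.2, -1.5]
grip_width: 0.0154
```

```bash
cat > look.py <<'E'
import sys
from station import ctrl,cams
from h import *
o=ctrl.get_obs();print(o["time_s"],o["ee_pos"].round(4),o["eef_rot"].round(3),np.round(o["force"],1),o["qpos"].round(2))
c=cams.camera(sys.argv[1]);im=c["image"][:,:,::-1]
if len(sys.argv)>3:
    a,b,e,f=map(int,sys.argv[3:7]);im=im[b:f,a:e];s=min(780/im.shape[1],580/im.shape[0]);im=cv2.resize(im,None,fx=s,fy=s,interpolation=cv2.INTER_CUBIC);print("scale",s)
cv2.imwrite(sys.argv[2],im)
import pickle;pickle.dump((c,o),open("last_%s.pkl"%sys.argv[1],"wb"))
E
python3 look.py wrist pics/w2.png
```

```text
4.9833 [ 0.5036 -0.0228  0.182 ] [-3.138e+00  3.000e-03 -2.953e+00] [ 0.6 -0.2 -1.5] [-0.12  0.22  1.68 -0.    1.24 -1.87]
```

View pics/w2.png

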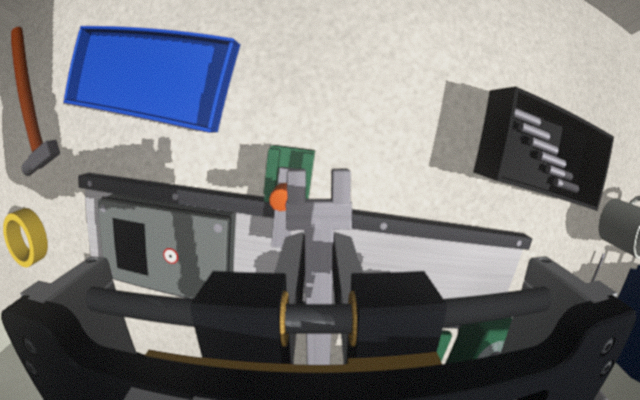

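Emit:
{"name": "servo_tool", "arguments": {"rows": [[-0.006,-0.012,0,0,0,-0.115,-1],[-0.012,-0.025,0,0,0,-0.23,-1],[-0.018,-0.037,0,0,0,-0.345,-1],[-0.025,-0.05,0,0,0,-0.46,-1],[-0.031,-0.062,0,0,0,-0.575,-1],[-0.038,-0.075,0,0,0,-0.69,-1],[-0.044,-0.087,0,0,0,-0.805,-1],[-0.05,-0.1,0,0,0,-0.92,-1]]}}

```text
time_s: 5.7
ee_pos: [0.4538, -0.1216, 0.1792]
eef_rot: [-3.14, -0.0, 2.404]
force: [0.5, -0.1, -1.4]
grip_width: 0.0157
```

Emit:
{"name": "servo_tool", "arguments": {"rows": [[-0.006,-0.012,0,0,0,-0.115,-1],[-0.012,-0.025,0,0,0,-0.23,-1],[-0.018,-0.037,0,0,0,-0.345,-1],[-0.025,-0.05,0,0,0,-0.46,-1],[-0.031,-0.062,-0.01,0,0,-0.575,-1],[-0.038,-0.075,-0.02,0,0,-0.69,-1],[-0.044,-0.087,-0.04,0,0,-0.805,-1],[-0.052,-0.1,-0.06,0,0,-0.915,-1]]}}

```text
time_s: 6.37
ee_pos: [0.4019, -0.2217, 0.1183]
eef_rot: [-3.141, -0.001, 1.484]
force: [-1.1, -0.0, -2.6]
grip_width: 0.0156
```

```bash
python3 look.py top pics/t3.png 340 150 450 240; python3 look.py wrist pics/w3.png
```

```text
6.3667 [ 0.4019 -0.2217  0.1183] [-3.141e+00 -1.000e-03  1.484e+00] [-1.1 -0.  -2.6] [-0.58  0.2   1.87  0.    1.08 -0.5 ]
scale 6.444444444444445
6.4167 [ 0.3992 -0.2222  0.1143] [-3.135e+00 -3.000e-03  1.475e+00] [-2.5  1.2 -6.6] [-0.59  0.2   1.87 -0.    1.07 -0.49]
```

View pics/t3.png

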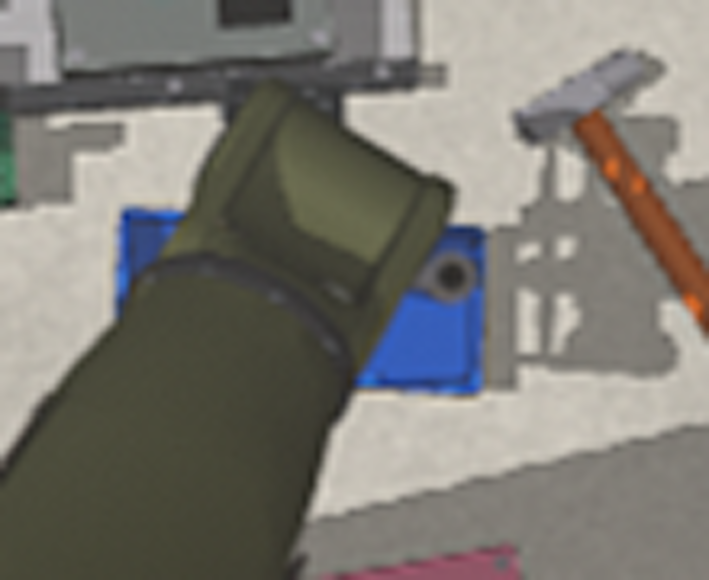

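View pics/w3.png

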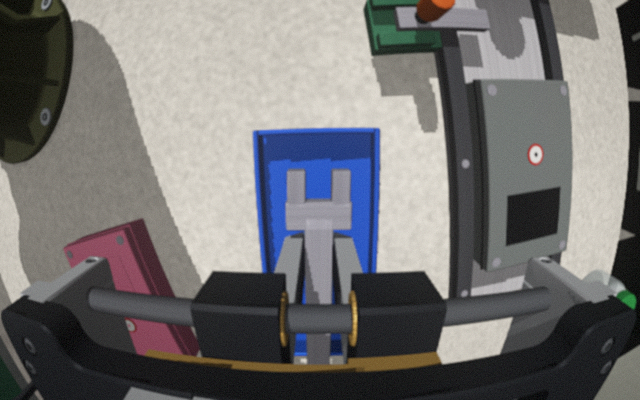

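Run:
```python
import pickle
from h import *
c,o=pickle.load(open("last_top.pkl","rb"))
print(unproj_z(c,(452/6.444+340-.4,275/6.444+150-.4),.133))
P=cloud(c).reshape(-1,3)
m=(P[:,0]>.33)&(P[:,0]<.46)&(P[:,1]<-.3)&(P[:,1]>-.42)&(P[:,2]>.08)&(P[:,2]<.15);Q=P[m];print(Q.mean(0),Q.min(0),Q.max(0))
```

```text
[ 0.3982355  -0.34605539  0.133     ]
[ 0.39272653 -0.34416858  0.13636413] [ 0.37842241 -0.36231492  0.12705662] [ 0.40729123 -0.32147379  0.1426561 ]
```

Emit:
{"name": "servo_tool", "arguments": {"rows": [[0,0,-0.02,0,0,0,-1],[0,0,-0.04,0,0,0,-1],[0,0,-0.06,0,0,0,-1],[0,0,-0.075,0,0,0,-1],[0,0,-0.088,0,0,0,-1],[0,0,-0.097,0,0,0,-1],[0,0,-0.102,0,0,0,-1],[0,0,-0.105,0,0,0,-1]]}}

```text
time_s: 7.13
ee_pos: [0.4003, -0.2211, 0.011]
eef_rot: [-3.135, -0.004, 1.486]
force: [-0.4, -0.6, -2.5]
grip_width: 0.0153
```

Emit:
{"name": "servo_tool", "arguments": {"rows": [[0,0,-0.002,0,0,0,-1],[0,0,-0.003,0,0,0,-1],[0,0,-0.003,0,0,0,-0.25],[0,0,-0.003,0,0,0,-0.25],[0,0,-0.003,0,0,0,-0.25],[0,0,-0.003,0,0,0,-0.25],[0,0,-0.003,0,0,0,-0.25],[0,0,-0.003,0,0,0,-0.25]]}}

```text
time_s: 7.8
ee_pos: [0.4004, -0.2211, 0.0082]
eef_rot: [-3.135, -0.004, 1.486]
force: [0.8, -0.1, 0.2]
grip_width: 0.035
```

```bash
python3 look.py wrist pics/w4.png
```

```text
7.8 [ 0.4004 -0.2211  0.0082] [-3.135 -0.004  1.486] [ 0.8 -0.1  0.2] [-0.58  0.38  1.94  0.    0.83 -0.5 ]
```

View pics/w4.png

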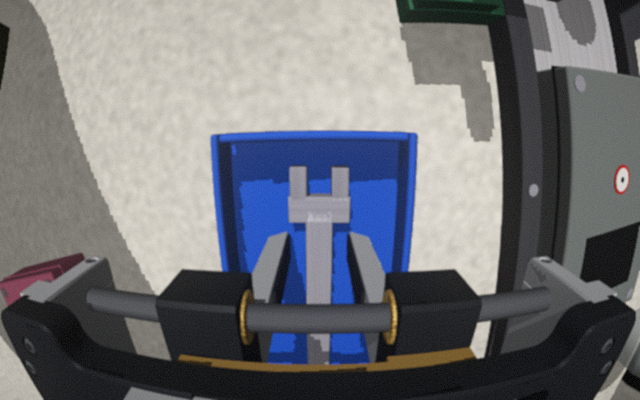

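Emit:
{"name": "servo_tool", "arguments": {"rows": [[0,0,0.03,0,0,0,-0.25],[0,0,0.07,0,0,0,-0.25],[0.01,0.016,0.11,0,0,0.03,-0.1],[0.03,0.046,0.142,0,0,0.06,0],[0.05,0.077,0.142,0,0,0.09,0],[0.07,0.108,0.142,0,0,0.129,0],[0.09,0.139,0.142,0,0,0.129,0],[0.105,0.1625,0.142,0,0,0.129,0]]}}

```text
time_s: 8.52
ee_pos: [0.5064, -0.0562, 0.1505]
eef_rot: [-3.136, -0.004, 1.616]
force: [0.6, -1.2, 0.4]
grip_width: 0.0471
```

```bash
cat > wm.py <<'E'
from h import *
def M(c,o):
    T=np.eye(4);T[:3,:3]=Rn.from_euler("xyz",o["eef_rot"]).as_matrix();T[:3,3]=o["ee_pos"];return T@np.array(c["hand_eye"])
def wproj(c,o,p):
    q=np.linalg.inv(M(c,o))@np.r_[p,1];r=np.hypot(q[0],q[1]);th=np.arctan2(r,q[2]);return np.array([c["cx"]+c["fx"]*th*q[0]/r,c["cy"]+c["fy"]*th*q[1]/r]).round(1)
def wun(c,o,uv,z):
    a=np.array([(uv[0]-c["cx"])/c["fx"],(uv[1]-c["cy"])/c["fy"]]);th=np.hypot(*a);d=np.r_[a/th*np.sin(th),np.cos(th)];T=M(c,o);d=T[:3,:3]@d;p=T[:3,3];return (p+d*(z-p[2])/d[2]).round(4)
E
python3 - <<'E'
from station import ctrl,cams
from wm import *
o=ctrl.get_obs();c=cams.camera("wrist");cv2.imwrite("pics/w5.png",c["image"][:,:,::-1])
print(o["ee_pos"],o["eef_rot"])
for d in cams.place_of(c,"bolt_knob")[:3]:
    uv=np.array(d["at"])*[640,400];print(d["p"],uv,wun(c,o,uv,.09))
print(wproj(c,o,[.505,-.0585,.09]))
E
python3 look.py scene pics/s5.png 160 100 420 345
```

```text
[ 0.5064294  -0.05618675  0.15046774] [-3.13593082 -0.00367269  1.6164559 ]
0.67 [312.384 218.4  ] [ 0.5003 -0.0581  0.09  ]
[318.2 219.2]
8.6167 [ 0.5066 -0.0557  0.15  ] [-3.135 -0.004  1.619] [-0.9 -0.5 -0.3] [-0.18  0.27  1.7   0.    1.18 -0.23]
scale 2.36734693877551
```

View pics/w5.png

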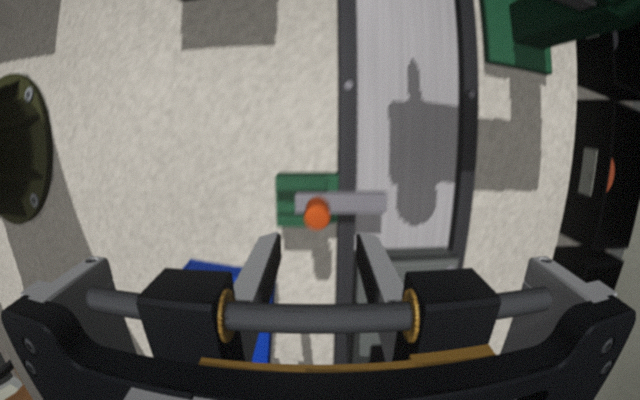

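View pics/s5.png

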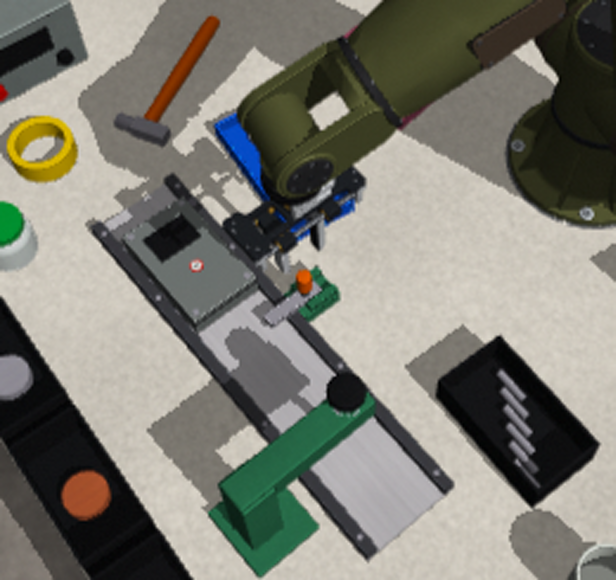

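Emit:
{"name": "servo_tool", "arguments": {"rows": [[0,-0.003,-0.02,0,0,0,0],[-0.0015,-0.003,-0.04,0,0,0,0],[-0.0015,-0.003,-0.06,0,0,0,0],[-0.0015,-0.003,-0.08,0,0,0,0],[-0.0015,-0.003,-0.09,0,0,0,0],[-0.0015,-0.003,-0.092,0,0,0,-1],[-0.0015,-0.003,-0.092,0,0,0,-1],[-0.0015,-0.003,-0.092,0,0,0,-1]], "newtons": 20}}

```text
time_s: 9.33
ee_pos: [0.5046, -0.0607, 0.0588]
eef_rot: [-3.136, -0.003, 1.618]
force: [0.3, -0.5, 0.2]
grip_width: 0.0305
```

Emit:
{"name": "servo_tool", "arguments": {"rows": [[0,0,0,0,0,0,-1],[0,0,0,0,0,0,-1],[-0.006,0,0,0,0,0,-1],[-0.012,-0.0005,0,0,0,0,-1],[-0.018,-0.001,0,0,0,0,-1],[-0.024,-0.001,0,0,0,0,-1],[-0.03,-0.0013,0,0,0,0,-1],[-0.034,-0.0015,0,0,0,0,-1]]}}

```text
time_s: 10.0
ee_pos: [0.4708, -0.0625, 0.0599]
eef_rot: [-3.139, -0.003, 1.618]
force: [3.3, -1.9, 5.5]
grip_width: 0.0221
```

Emit:
{"name": "servo_tool", "arguments": {"rows": [[-0.003,0,0,0,0,0,-1],[-0.006,0,0,0,0,0,-1],[-0.008,0,0,0,0,0,-1],[-0.01,-0.0005,0,0,0,0,-1],[-0.011,-0.0005,0,0,0,0,-1],[-0.012,-0.0005,0,0,0,0,-1],[-0.013,-0.0005,0,0,0,0,-1],[-0.013,-0.0005,0,0,0,0,-1]]}}

```text
time_s: 10.67
ee_pos: [0.4597, -0.063, 0.06]
eef_rot: [3.139, -0.002, 1.617]
force: [19.8, -0.3, -14.4]
grip_width: 0.0215
```

Emit:
{"name": "servo_tool", "arguments": {"rows": [[0,0,0,0,0,0,0],[0,0,0,0,0,0,0],[0,0,0,0,0,0,0],[0,0,0.03,0,0,0,0],[0,0,0.065,0,0,0,0],[0.01,-0.017,0.1,0,0,0,0],[0.03,-0.05,0.1,0,0,0,0],[0.05,-0.085,0.1,0,0,0,0]]}}

```text
time_s: 11.33
ee_pos: [0.5108, -0.1486, 0.1627]
eef_rot: [3.135, -0.001, 1.619]
force: [0.3, 0.1, -0.0]
grip_width: 0.0473
```

Emit:
{"name": "servo_tool", "arguments": {"rows": [[0.02,-0.035,0,0,0,0,0.06],[0.04,-0.07,0,0,0,0,0.06],[0.06,-0.105,0,0,0,0,0.06],[0.08,-0.14,0,0,0,0,0.06],[0.095,-0.165,0,0,0,0,0.06],[0.103,-0.18,0,0,0,0,0.06],[0.103,-0.18,-0.02,0,0,0,0.06],[0.103,-0.18,-0.03,0,0,0,0.06]]}}

```text
time_s: 12.0
ee_pos: [0.6131, -0.3291, 0.1301]
eef_rot: [3.137, -0.002, 1.618]
force: [-0.2, 0.8, -1.2]
grip_width: 0.05
```

```bash
python3 look.py scene pics/s6.png 160 120 400 320; python3 look.py wrist pics/w6.png
```

```text
12.0 [ 0.6131 -0.3291  0.1301] [ 3.137e+00 -2.000e-03  1.618e+00] [-0.2  0.8 -1.2] [-0.55  0.69  1.13  0.    1.32 -0.6 ]
scale 2.9
12.05 [ 0.6124 -0.3279  0.1282] [ 3.14  -0.004  1.619] [-0.1  0.6 -2.3] [-0.55  0.69  1.13  0.    1.32 -0.6 ]
```

View pics/s6.png

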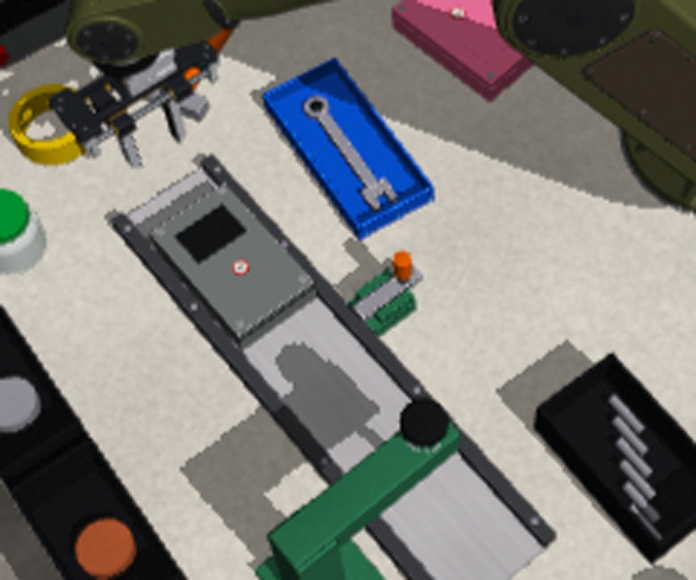

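View pics/w6.png

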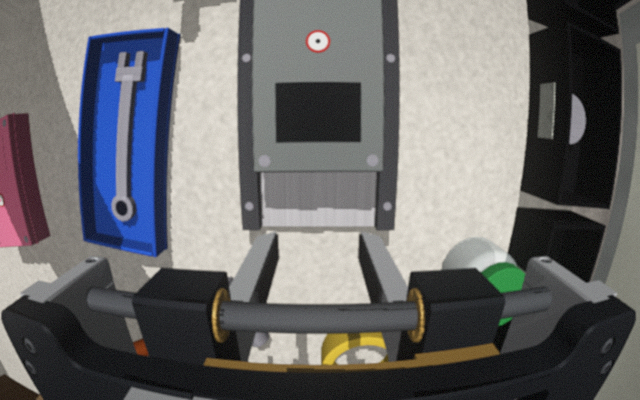

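Emit:
{"name": "servo_tool", "arguments": {"rows": [[0,0,-0.03,0,0,0,0.06],[0,0,-0.06,0,0,0,0.06],[0,0,-0.085,0,0,0,0.06],[0,0,-0.1,0,0,0,0.06],[0,0,-0.105,0,0,0,0.06],[0,0.008,-0.105,0,0,0,0.06],[0,0.016,-0.105,0,0,0,0.06],[-0.001,0.022,-0.105,0,0,0,0.06]]}}

```text
time_s: 12.77
ee_pos: [0.6125, -0.3048, 0.027]
eef_rot: [3.137, -0.002, 1.62]
force: [0.1, -0.5, -0.4]
grip_width: 0.0494
```

Emit:
{"name": "servo_tool", "arguments": {"rows": [[0,0.006,0,0,0,0,0.06],[-0.001,0.014,0,0,0,0,0.06],[-0.001,0.026,0,0,0,0,0.06],[-0.002,0.04,0,0,0,0,0.06],[-0.0025,0.056,0,0,0,0,0.06],[-0.003,0.073,0,0,0,0,0.06],[-0.004,0.09,0,0,0,0,0.06],[-0.0047,0.105,0,0,0,0,0.06]]}}

```text
time_s: 13.43
ee_pos: [0.6085, -0.1995, 0.0288]
eef_rot: [3.134, 0.0, 1.62]
force: [0.0, -7.0, 3.6]
grip_width: 0.0496
```

Emit:
{"name": "servo_tool", "arguments": {"rows": [[-0.0008,0.018,-0.002,0,0,0,0.06],[-0.0016,0.036,-0.003,0,0,0,0.06],[-0.0024,0.054,-0.003,0,0,0,0.06],[-0.0032,0.072,-0.003,0,0,0,0.06],[-0.004,0.09,-0.003,0,0,0,0.06],[-0.0048,0.108,-0.003,0,0,0,0.06],[-0.0056,0.125,-0.003,0,0,0,0.06],[-0.0062,0.14,-0.003,0,0,0,0.06]]}}

```text
time_s: 14.1
ee_pos: [0.6031, -0.0596, 0.0279]
eef_rot: [3.131, 0.003, 1.62]
force: [-1.2, -11.3, 8.1]
grip_width: 0.0497
```

Emit:
{"name": "servo_tool", "arguments": {"rows": [[-0.0006,0.012,0,0,0,0,0.06],[-0.001,0.024,0,0,0,0,0.06],[-0.0015,0.035,0,0,0,0,0.06],[-0.002,0.045,0,0,0,0,0.06],[-0.0024,0.054,0,0,0,0,0.06],[-0.0027,0.061,0,0,0,0,0.06],[-0.003,0.066,0,0,0,0,0.06],[-0.003,0.066,0,0,0,0,0.06]]}}

```text
time_s: 14.77
ee_pos: [0.6003, 0.0068, 0.0291]
eef_rot: [3.129, 0.004, 1.62]
force: [-1.0, -2.7, 1.8]
grip_width: 0.0498
```

```bash
python3 look.py wrist pics/w7.png;python3 look.py scene pics/s7.png 180 160 380 340; python3 look.py top pics/t7.png 250 110 370 190;python3 - <<'E'
import pickle
from wm import *
for n in("scene","top"):
    c,o=pickle.load(open(f"last_{n}.pkl","rb"));P=cloud(c).reshape(-1,3)
    m=(abs(P[:,0]-.60)<.07)&(P[:,1]>-.08)&(P[:,1]<.3)&(P[:,2]>.045)&(P[:,2]<.06);Q=P[m][:,:2];print(n,len(Q),cv2.minAreaRect((Q*1000).astype(np.float32)),Q.max(0),Q.min(0))
E
```

```text
14.7667 [0.6003 0.0068 0.0291] [3.129 0.004 1.62 ] [-1.  -2.7  1.8] [-0.05  0.6   1.53 -0.    1.   -0.1 ]
14.8167 [0.6004 0.0068 0.0289] [3.129e+00 3.000e-03 1.620e+00] [-1.9 -3.1  2.3] [-0.05  0.6   1.53 -0.    1.   -0.1 ]
scale 3.2222222222222223
14.8667 [0.6003 0.0068 0.0287] [3.129e+00 3.000e-03 1.620e+00] [ 1.1 -2.4  1.3] [-0.05  0.6   1.53 -0.    1.   -0.1 ]
scale 6.5
scene 1221 ((595.7479858398438, 99.7742691040039), (112.6086196899414, 196.72166442871094), 3.0264999866485596) [0.65609612 0.2008269 ] [5.37374361e-01 2.66629754e-04]
top 447 ((592.936279296875, 137.3881072998047), (112.05345916748047, 113.90147399902344), 3.5382094383239746) [0.65050963 0.19561833] [0.53585041 0.08359959]
```

View pics/w7.png

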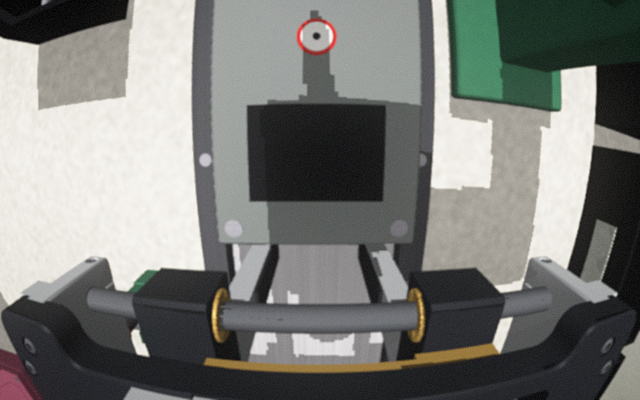

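View pics/s7.png

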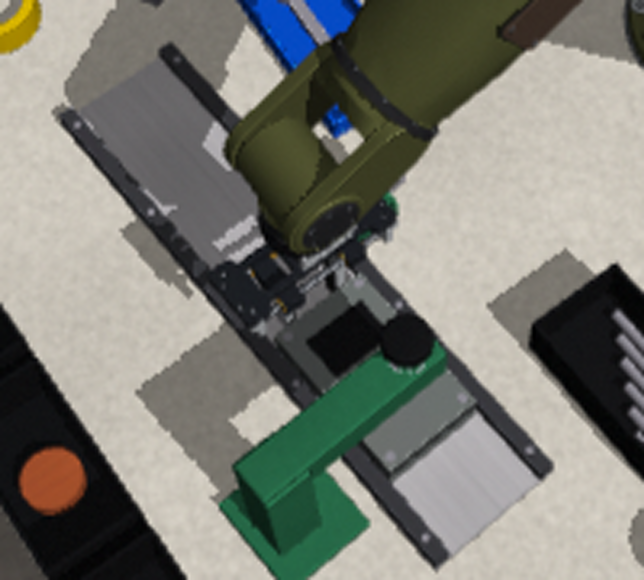

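View pics/t7.png

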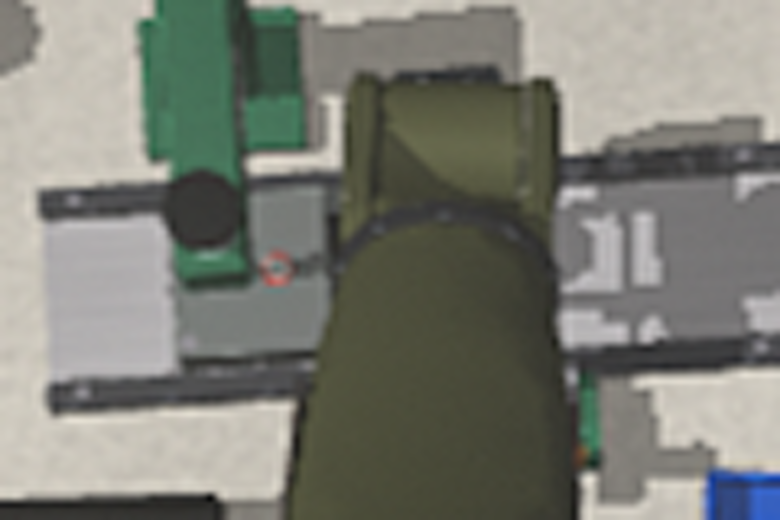

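Run:
```python
import pickle
from wm import *
c,o=pickle.load(open("last_top.pkl","rb"))
f=lambda a,b,z:unproj_z(c,(a/6.5+250-.42,b/6.5+110-.42),z)[:2].round(4)
print("mark top",f(276,268,.052),"knob",f(203,210,.218),"arm L/R edge at tip",f(181,284,.175),f(249,276,.175), "rail F end",f(52,408,.02),f(45,190,.02), "col edges", f(245,150,.175),f(172,160,.175))
c,o=pickle.load(open("last_wrist.pkl","rb"))
print("mark wrist",wun(c,o,(316,36),.052), o["ee_pos"]); print("housing face L,R bottom edge",wun(c,o,(217,243),.052),wun(c,o,(411,242),.052))
print("ram tip expected px",wproj(c,o,[.5905,.156,.068]),wproj(c,o,[.5905,.156,.1]))
```

```text
mark top [0.5972 0.1267] knob [0.5905 0.1553] arm L/R edge at tip [0.557  0.1737] [0.5611 0.1327] rail F end [0.5131 0.2791] [0.6624 0.2845] col edges [0.6396 0.1346] [0.6342 0.179 ]
mark wrist [0.5918 0.1245 0.052 ] [0.60033399 0.00681112 0.02907705]
housing face L,R bottom edge [0.5421 0.0131 0.052 ] [0.6501 0.0189 0.052 ]
ram tip expected px [317. -32.] [317.7 -68.5]
```

Emit:
{"name": "servo_tool", "arguments": {"rows": [[0,0.004,0,0,0,0,0.06],[-0.0004,0.009,0,0,0,0,0.06],[-0.0006,0.014,0,0,0,0,0.06],[-0.0008,0.018,0,0,0,0,0.06],[-0.001,0.022,0,0,0,0,0.06],[-0.0012,0.025,0,0,0,0,0.06],[-0.0013,0.028,0,0,0,0,0.06],[-0.0013,0.0285,0,0,0,0,0.06]]}}

```text
time_s: 15.58
ee_pos: [0.599, 0.0358, 0.0285]
eef_rot: [3.13, 0.003, 1.621]
force: [-0.7, -4.9, 1.8]
grip_width: 0.0498
```

```bash
python3 look.py scene pics/s8.png 230 220 350 320;python3 look.py wrist pics/w8.png
python3 - <<'E'
import pickle
from wm import *
c,o=pickle.load(open("last_wrist.pkl","rb"))
for p in ([.5905,.156,.068],[.5905,.156,.13],[.5905,.156,.052]):print(wproj(c,o,p))
im=c["image"][0:110,240:400,::-1];cv2.imwrite("pics/w8c.png",cv2.resize(im,None,fx=4.8,fy=4.8,interpolation=cv2.INTER_CUBIC))
E
```

```text
15.5833 [0.599  0.0358 0.0285] [3.130e+00 3.000e-03 1.621e+00] [-0.7 -4.9  1.8] [-0.    0.6   1.53 -0.    1.   -0.05]
scale 5.8
15.6333 [0.5989 0.0357 0.0285] [3.130e+00 3.000e-03 1.621e+00] [ 0.7 -1.   0.8] [-0.    0.6   1.53 -0.    1.   -0.05]
[316.8  20.8]
[318.4 -49.9]
[316.6  31. ]
```

View pics/w8c.png

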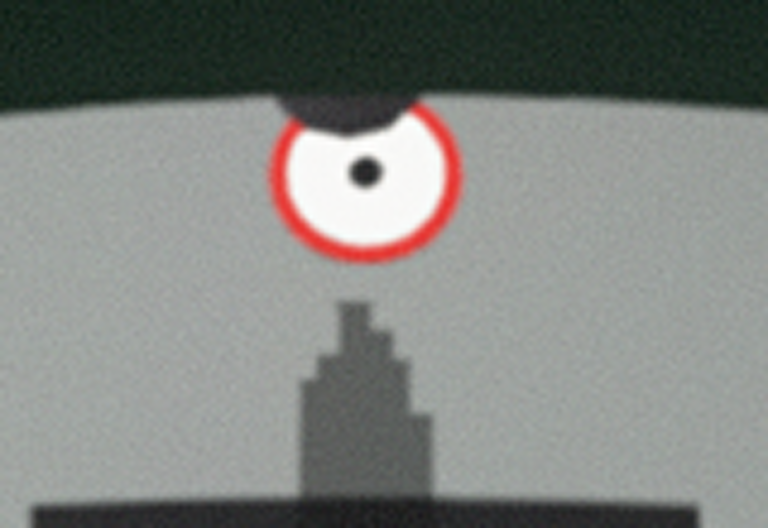

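View pics/s8.png

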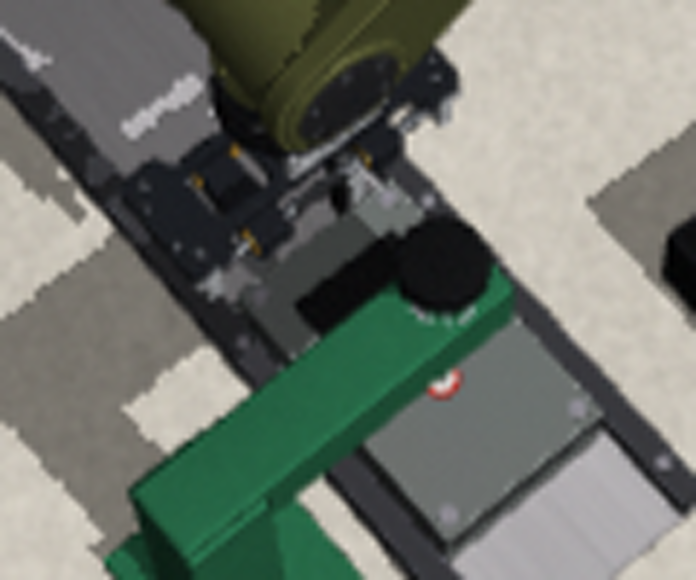

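Run:
```python
import pickle
from wm import *
c,o=pickle.load(open("last_wrist.pkl","rb"))
f=lambda a,b,z:wun(c,o,(a/4.8+240-.4,b/4.8-.4),z)
print("tip",f(346,135,.068),"mark",f(366,172,.052))
print("tip sideways/z sens",f(346,135,.070),f(348,128,.068))
```

```text
tip [0.5884 0.1524 0.068 ] mark [0.5903 0.1535 0.052 ]
tip sideways/z sens [0.5885 0.1518 0.07  ] [0.5886 0.1532 0.068 ]
```

Emit:
{"name": "servo_tool", "arguments": {"rows": [[0,-0.01,0,0,0,0,0.06],[0.001,-0.025,0,0,0,0,0.06],[0.001,-0.035,0.02,0,0,0,0.06],[0.001,-0.035,0.06,0,0,0,-0.5],[0.001,-0.035,0.1,0,0,0,-1],[0.001,-0.035,0.14,0,0,0,-1],[0.001,-0.035,0.18,0,0,0,-1],[0.001,-0.035,0.22,0,0,0,-1]]}}

```text
time_s: 16.35
ee_pos: [0.5995, 0.0003, 0.2505]
eef_rot: [3.13, 0.002, 1.62]
force: [-0.3, -0.1, 0.2]
grip_width: 0.02
```

Emit:
{"name": "servo_tool", "arguments": {"rows": [[0,0,0.02,0,0,0,-1],[-0.002,0.03,0.03,0,0,0,-1],[-0.004,0.06,0.03,0,0,0,-1],[-0.006,0.09,0.03,0,0,0,-1],[-0.008,0.12,0.03,0,0,0,-1],[-0.01,0.145,0.02,0,0,0,-1],[-0.01,0.154,0.01,0,0,0,-1],[-0.01,0.154,0,0,0,0,-1]]}}

```text
time_s: 17.02
ee_pos: [0.5892, 0.1556, 0.2495]
eef_rot: [3.13, 0.001, 1.623]
force: [0.4, 0.2, 0.2]
grip_width: 0.0005
```

```bash
python3 look.py wrist pics/w9.png;  python3 look.py scene pics/s9.png 230 180 350 320
```

```text
17.0167 [0.5892 0.1556 0.2495] [3.130e+00 1.000e-03 1.623e+00] [0.4 0.2 0.2] [ 0.2   0.4   1.28 -0.    1.45  0.15]
17.0667 [0.5888 0.1541 0.2471] [3.133e+00 2.000e-03 1.621e+00] [ 0.  -1.4 -2.6] [ 0.2   0.4   1.29 -0.    1.44  0.15]
scale 4.142857142857143
```

View pics/w9.png

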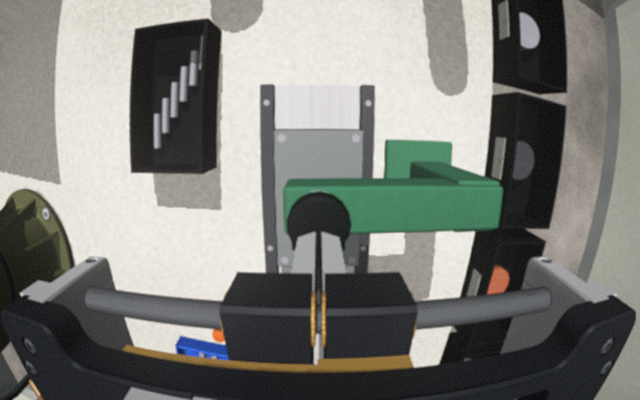

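View pics/s9.png

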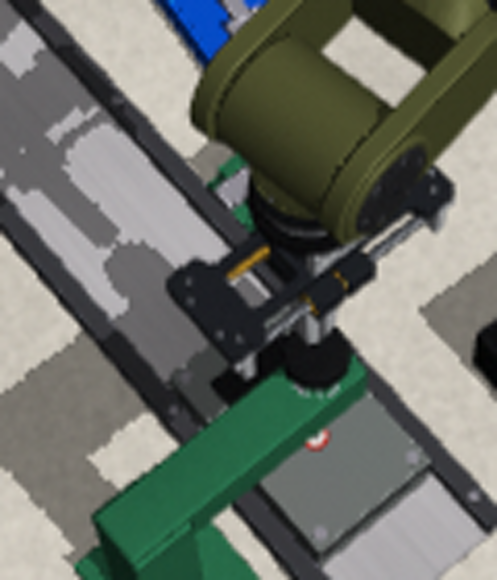

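Emit:
{"name": "servo_tool", "arguments": {"rows": [[0.001,0.001,-0.015,0,0,0,-1],[0.001,0.001,-0.024,0,0,0,-1],[0.001,0.001,-0.028,0,0,0,-1],[0.001,0.001,-0.031,0,0,0,-1],[0.001,0.001,-0.034,0,0,0,-1],[0.001,0.001,-0.037,0,0,0,-1],[0.001,0.001,-0.04,0,0,0,-1],[0.001,0.001,-0.041,0,0,0,-1]]}}

```text
time_s: 17.78
ee_pos: [0.5903, 0.1534, 0.2082]
eef_rot: [3.132, 0.003, 1.62]
force: [-2.8, -4.6, 7.2]
grip_width: 0.0005
```

Emit:
{"name": "servo_tool", "arguments": {"rows": [[0,0,-0.001,0,0,0,-1],[0,0,-0.002,0,0,0,-1],[0,0,-0.003,0,0,0,-1],[0,0,-0.004,0,0,0,-1],[0,0,-0.005,0,0,0,-1],[0,0,-0.006,0,0,0,-1],[0,0,-0.007,0,0,0,-1],[0,0,-0.007,0,0,0,-1]]}}

```text
time_s: 18.45
ee_pos: [0.5904, 0.1533, 0.2027]
eef_rot: [3.131, 0.002, 1.619]
force: [-4.9, -0.5, 8.6]
grip_width: 0.0006
```

Emit:
{"name": "servo_tool", "arguments": {"rows": [[0,0,-0.001,0,0,0,-1],[0,0,-0.0015,0,0,0,-1],[0,0,-0.002,0,0,0,-1],[0,0,-0.0025,0,0,0,-1],[0,0,-0.003,0,0,0,-1],[0,0,-0.0035,0,0,0,-1],[0,0,-0.0035,0,0,0,-1],[0,0,-0.0035,0,0,0,-1]]}}

```text
time_s: 19.12
ee_pos: [0.5905, 0.1533, 0.2017]
eef_rot: [3.129, 0.002, 1.619]
force: [-8.9, -0.6, 14.4]
grip_width: 0.0002
```

Emit:
{"name": "servo_tool", "arguments": {"rows": [[0,0,-0.001,0,0,0,-1],[0,0,-0.002,0,0,0,-1],[0,0,-0.003,0,0,0,-1],[0,0,-0.004,0,0,0,-1],[0,0,-0.005,0,0,0,-1],[0,0,-0.005,0,0,0,-1],[0,0,-0.005,0,0,0,-1],[0,0,-0.005,0,0,0,-1]]}}

```text
time_s: 19.78
ee_pos: [0.5906, 0.1533, 0.2009]
eef_rot: [3.125, 0.001, 1.619]
force: [-14.7, -1.1, 27.8]
grip_width: 0.0006
```

Clear bearing at 28 N. Now I let the knob rise.

Emit:
{"name": "servo_tool", "arguments": {"rows": [[0,0,0.004,0,0,0,-1],[0,0,0.008,0,0,0,-1],[0,0,0.012,0,0,0,-1],[0,0,0.016,0,0,0,-1],[0,0,0.02,0,0,0,-1],[0,0,0.03,0,0,0,-1],[0,0,0.05,0,0,0,-1],[0,-0.02,0.08,0,0,0,-1]]}}

```text
time_s: 20.45
ee_pos: [0.5898, 0.135, 0.2798]
eef_rot: [3.129, 0.001, 1.622]
force: [0.4, 0.5, -0.8]
grip_width: 0.0005
```

Emit:
{"name": "servo_tool", "arguments": {"rows": [[0,-0.03,0.01,0,0,0,-1],[0,-0.06,0.01,0,0,0,-1],[-0.03,-0.09,0.01,0,0,0,-1],[-0.06,-0.11,0,0,0,0,-1],[-0.09,-0.13,0,0,0,0,-1],[-0.12,-0.15,0,0,0,0,-1],[-0.14,-0.17,0,0,0,0,-1],[-0.15,-0.18,0,0,0,0,-1]]}}

```text
time_s: 21.12
ee_pos: [0.438, -0.0465, 0.2808]
eef_rot: [3.128, 0.001, 1.621]
force: [0.8, -0.0, 0.3]
grip_width: 0.0003
```

```bash
python3 look.py scene pics/s10.png 150 80 450 400;python3 look.py top pics/t10.png 180 70 480 230;python3 look.py wrist pics/w10.png
```

```text
21.1167 [ 0.438  -0.0465  0.2808] [3.128e+00 1.000e-03 1.621e+00] [ 0.8 -0.   0.3] [-0.19 -0.01  1.7   0.    1.44 -0.24]
scale 1.8125
21.1667 [ 0.4377 -0.0472  0.2809] [3.128e+00 2.000e-03 1.620e+00] [-0.2 -1.1  1.2] [-0.19 -0.01  1.7   0.    1.44 -0.24]
scale 2.6
21.2167 [ 0.4391 -0.0462  0.2809] [3.128e+00 1.000e-03 1.620e+00] [-0.2  1.4 -0. ] [-0.19 -0.01  1.7   0.    1.44 -0.24]
```

View pics/s10.png

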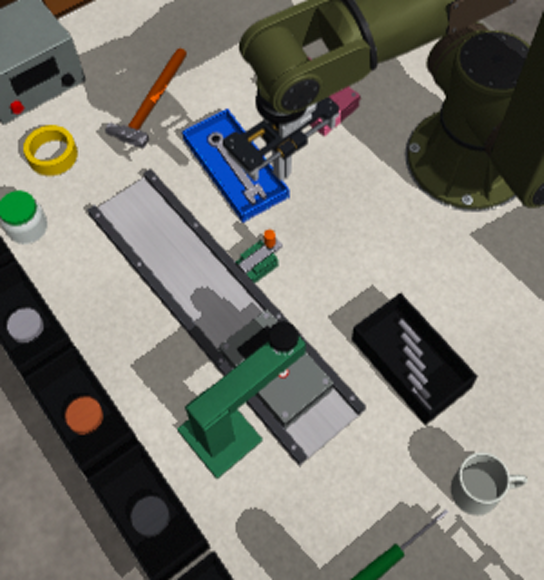

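View pics/t10.png

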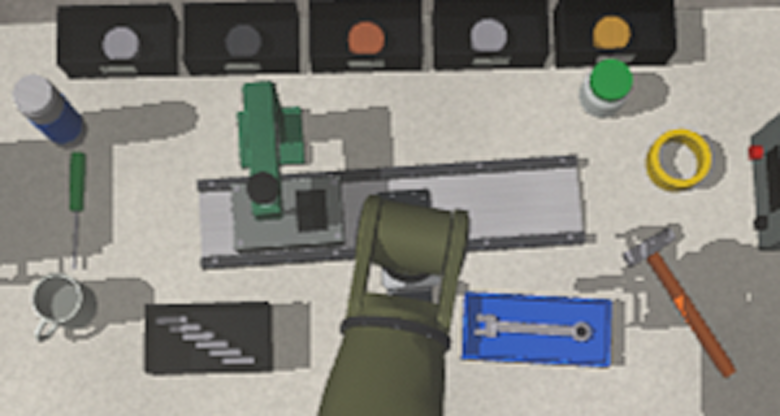

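View pics/w10.png

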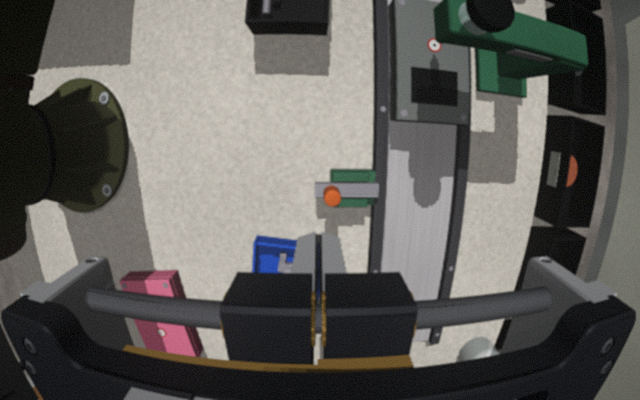

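Run:
```python
import pickle
from wm import *
for n in("scene",):
    c,o=pickle.load(open(f"last_{n}.pkl","rb"));P=cloud(c).reshape(-1,3)
    m=(abs(P[:,0]-.46)<.03)&(abs(P[:,1]+.06)<.03)&(P[:,2]>.075)&(P[:,2]<.1);Q=P[m];print("bknob",len(Q),Q.mean(0))
    m=(abs(P[:,0]-.59)<.035)&(abs(P[:,1]-.154)<.035)&(P[:,2]>.19);Q=P[m];print("knob",Q.mean(0),np.median(Q[:,2]),Q.max(0))
    m=(abs(P[:,0]-.397)<.045)&(abs(P[:,1]+.27)<.11)&(P[:,2]<.06);print("tray z pct",np.percentile(P[m][:,2],[5,50,90,98]))
c,o=pickle.load(open("last_wrist.pkl","rb"))
print("boltknob wrist",wun(c,o,(332,200),.09),"mark",wun(c,o,(434,45),.052))
im=c["image"][0:140,360:520,::-1];cv2.imwrite("pics/w10c.png",cv2.resize(im,None,fx=4,fy=4,interpolation=cv2.INTER_CUBIC))
```

```text
bknob 39 [ 0.46291911 -0.05698858  0.08862668]
knob [0.59215391 0.1597425  0.21714083] 0.2176781492001769 [0.61435813 0.18156493 0.22474619]
tray z pct [-3.63906789e-05  7.05834373e-03  1.71451012e-02  2.28755291e-02]
boltknob wrist [ 0.4583 -0.0635  0.09  ] mark [0.59   0.1537 0.052 ]
```

View pics/w10c.png

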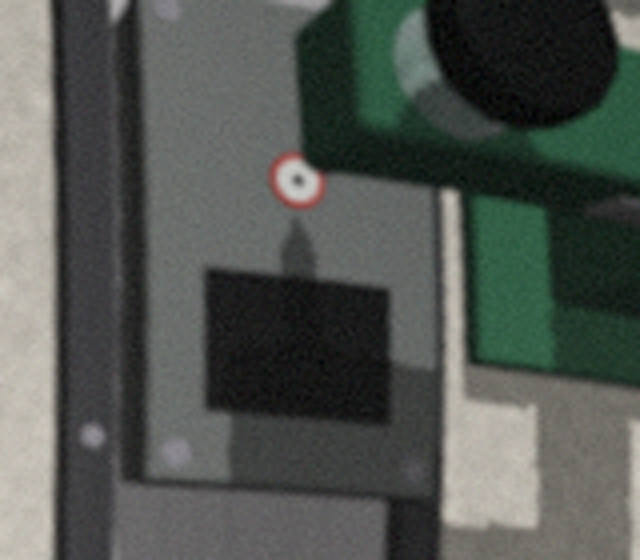

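```bash
python3 -c "
from station import hand_in
print(hand_in())"
```

```text
the job is handed in; nothing more can be done
None
```

I marked the housing at the press as asked and handed the job in at about 21 s of the 72 s allowed.

1. **Spanner:** lifted off the rails and laid flat in the blue tray. I released it about 9 mm above the tray floor because the fingertips reached the floor first. Pictures show it lying fully inside.
2. **Stop bolt:** drawn back until the pull rose from about 3 N to about 20 N, which I took as the end stop. The two cameras put the knob's travel at 43–47 mm against the nominal 45 mm. I did not test the stop a second time.
3. **Housing:** pushed about 0.34 m along the channel. Before pressing, the wrist view put the ram tip about 2 mm from the ring's centre.
4. **Press:** pushed down until the knob had sunk about 17 mm. The force rose from 9 N to 28 N with almost no further movement, so the tip was bearing on the housing. I let it go once, and the knob is back at 218 mm.

**Last checks:**
- The ring is still under the tip. The latest wrist fix put it at (0.590, 0.154), against 0.152 to 0.155 for the ram's y position.
- The knob's measured y position varied by a few mm between cameras, so I relied on the wrist view that showed tip and ring together.
- The ring has a printed dot at its centre, and I could not see a separate press mark in the pictures.
- The hammer, screwdriver, mug and pink look-alike were not touched, and the arm ended clear of everything.

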